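Link the dresser push lights in order

TASK

Set the order in which the dresser lights come on: with the fingertips press the cap of the pink light, then the green one, then the blue one, and last the white cap on the black controller on top of the clear tray, each lightly and well past half-way down (the caps stay down by themselves). Do not press the yellow light, and leave the lights and everything else standing where they are: nothing is to be lifted, shoved or pressed hard.

Things in the scene. Friction and masses are not known exactly. Their poses are not given: they have to be found in the camera images.
- light_pink: loose round push light with a pink cap, about 160 g. White housing 64 mm in diameter and 26 mm high, standing upright on the dresser top (z = 0); origin at the centre of its underside, z up
- top_pink (a point): centre of the flat top of the pink cap (cap 44 mm in diameter; flat top about 30 mm across), on the light's axis and 42 mm above the light's underside while not pressed; moves down with the cap
- cap_pink (a joint): how far the pink cap is pushed straight down into its housing, in m: 0 = up (at the start), 0.012 = against its hard stop, where it still stands 4 mm proud. It takes about 3 to 4.5 N to push it in, and it stays at whatever depth it is left (it does not spring back)
- light_green: loose round push light with a green cap, about 160 g. White housing 64 mm in diameter and 26 mm high, standing upright on the dresser top (z = 0); origin at the centre of its underside, z up
- top_green (a point): centre of the flat top of the green cap (cap 44 mm in diameter; flat top about 30 mm across), on the light's axis and 42 mm above the light's underside while not pressed; moves down with the cap
- cap_green (a joint): how far the green cap is pushed straight down into its housing, in m: 0 = up (at the start), 0.012 = against its hard stop, where it still stands 4 mm proud. It takes about 3 to 4.5 N to push it in, and it stays at whatever depth it is left (it does not spring back)
- light_blue: loose round push light with a blue cap, about 160 g. White housing 64 mm in diameter and 26 mm high, standing upright on the dresser top (z = 0); origin at the centre of its underside, z up
- top_blue (a point): centre of the flat top of the blue cap (cap 44 mm in diameter; flat top about 30 mm across), on the light's axis and 42 mm above the light's underside while not pressed; moves down with the cap
- cap_blue (a joint): how far the blue cap is pushed straight down into its housing, in m: 0 = up (at the start), 0.012 = against its hard stop, where it still stands 4 mm proud. It takes about 3 to 4.5 N to push it in, and it stays at whatever depth it is left (it does not spring back)
- light_yellow: loose round push light with a yellow cap, about 160 g. White housing 64 mm in diameter and 26 mm high, standing upright on the dresser top (z = 0); origin at the centre of its underside, z up
- top_yellow (a point): centre of the flat top of the yellow cap (cap 44 mm in diameter; flat top about 30 mm across), on the light's axis and 42 mm above the light's underside while not pressed; moves down with the cap
- cap_yellow (a joint): how far the yellow cap is pushed straight down into its housing, in m: 0 = up (at the start), 0.012 = against its hard stop, where it still stands 4 mm proud. It takes about 3 to 4.5 N to push it in, and it stays at whatever depth it is left (it does not spring back)
- tray: three-tier stacking tray of clear acrylic, fixed to the dresser, 130 mm (its x) by 220 mm (its y), with a 14 mm high lip around the top tier whose floor is 105 mm above the dresser top and whose lip ends at 119 mm; origin at the centre of its underside. In the middle of the top tier sits the light controller, a black box 85 x 85 mm and 26 mm high, fixed to the tray
- top_save (a point): centre of the flat top of the controller's single white round cap (44 mm in diameter, flat top about 30 mm across), in the middle of the black box, 147 mm above the dresser top while not pressed; moves down with the cap
- cap_save (a joint): how far the white cap on the controller is pushed down, in m: 0 = up, 0.012 = against its hard stop; same feel as the caps of the lights (3 to 4.5 N, stays where left)
- mirror: loose silver aluminium hand mirror lying flat, 10 mm thick: round head 110 mm in diameter with the origin at the centre of its underside; the handle, 18 mm wide, runs along its +x to 170 mm from the origin
- brush_holder: loose pink silicone cup, 72 mm in diameter and 90 mm high, with makeup brushes up to 205 mm high; origin at the centre of its underside
- jar: loose brown glass jar with a lid, 66 mm in diameter, 85 mm high; origin at the centre of its underside
- dish: loose white porcelain trinket dish, 100 mm in diameter, 22 mm high; origin at the centre of its underside
- perfume: loose pink flask 32 x 50 mm with a black cap, 90 mm high; origin at the centre of its underside
- lipstick: loose upright lipstick, black and brass, 20 mm in diameter, 60 mm high; origin at the centre of its underside

How it is judged:
On the way, in this order (a step that is already met when the one before it is completed fails the run):
1. the pink cap is pushed at least half-way (6 mm) down (value of joint cap_pink above 0.006 m), for 0.1 s.
2. the green cap is pushed at least half-way (6 mm) down (value of joint cap_green above 0.006 m), for 0.1 s.
3. the blue cap is pushed at least half-way (6 mm) down (value of joint cap_blue above 0.006 m), for 0.1 s.
4. the white controller cap is pushed at least half-way (6 mm) down (value of joint cap_save above 0.006 m), for 0.1 s.
At the end, for the whole second after the job is handed in: Pink, green, blue and white caps each at least 6 mm (half-way) down, pressed in that order; yellow cap under 3 mm; the four lights upright (0.1 rad), at rest and within 20 mm of their starts; mirror, brush holder, jar, dish, flask and lipstick within 20 mm of theirs (value of joint each of cap_pink, cap_green, cap_blue, cap_save above 0.006 m and value of joint cap_yellow below 0.003 m and distance of each of light_pink, light_green, light_blue, light_yellow, mirror, brush_holder, jar, dish, perfume, lipstick from where it was at the start of the episode below 0.02 m and angle between each of light_pink, light_green, light_blue, light_yellow's own z axis and vertical below 0.1 rad and linear speed of each of light_pink, light_green, light_blue, light_yellow below 0.02 m/s); the robot touches nothing.
It fails at once if a cap is pushed in over 3 mm before the one ahead of it in the order is 6 mm down ((value of joint cap_green above 0.003 m and value of joint cap_pink below 0.006 m) or (value of joint cap_blue above 0.003 m and value of joint cap_green below 0.006 m) or (value of joint cap_save above 0.003 m and value of joint cap_blue below 0.006 m)).
It fails at once if the yellow cap is pushed in (more than 3 mm) (value of joint cap_yellow above 0.003 m).
It fails at once if a light or the controller's tray is pressed hard (more than 20 N) (contact force between the fingers and light_pink above 20 N or contact force between the fingers and light_green above 20 N or contact force between the fingers and light_blue above 20 N or contact force between the fingers and light_yellow above 20 N or contact force between the fingers and tray above 20 N).
It fails at once if a light is lifted (10 mm), tipped (0.25 rad), shoved or carried (20 mm) (height (world z) of any of light_pink, light_green, light_blue, light_yellow above 0.01 m or angle between any of light_pink, light_green, light_blue, light_yellow's own z axis and vertical above 0.25 rad or distance of any of light_pink, light_green, light_blue, light_yellow from where it was at the start of the episode above 0.02 m).
It fails at once if something else on the dresser is moved more than 20 mm or tipped over (distance of any of mirror, brush_holder, jar, dish, perfume, lipstick from where it was at the start of the episode above 0.02 m or angle between any of mirror, brush_holder, jar, dish, perfume, lipstick's own z axis and vertical above 0.3 rad).
It also fails if it takes over 54 s, if anything falls off the work surface, if the arm or the gripper's body presses on something with over 40 N, if the wrist force passes 120 N, or if a joint passes its speed limit or range.

ROBOT

A 6-joint arm with a two-finger parallel gripper is mounted at the origin on the work surface. World frame = base frame: x ahead of the robot, y to its left, z up, the work surface at z = 0. Lengths are in m, angles in rad, forces in N, time in s.
With the tool pointing down it reaches from about 0.35 to 0.975 m from the base axis. Payload 17.4 kg.
Tool frame: the origin (TCP) lies at the very end of the fingers, on their centre line; the grasp point (between the pads) lies 19 mm behind it; z points along the fingers, y is the line along which they close (so a half turn about z gives the same grasp; the last joint's range is limited). The gripper opens to 85 mm and grips with 20 to 120 N. Pads are 22 mm wide; open, the fingers measure 114 mm over their backs; the gripper's body (76 mm by 85 mm) begins 54 mm behind the grasp point. The pads swing forward as they close: fully open they stand 13 mm farther back than shut.
Start: joints at [1.182, 0.116, 1.442, -0, 1.584, -0.038], TCP at [0.232, 0.634, 0.231] pointing down, gripper open.
Joint ranges: [-2.83, 2.83], [-0.83, 2.19], [0.07, 2.5], [-1.14, 4.28], [0.01, 3], [-2.97, 2.97]. Speed limits (rad/s): [1.89, 1.89, 2.22, 3.14, 3.14, 3.14].

INTERFACE

Orientations are given as a rotation vector (axis times angle).
In Python, from rig import robot gives the robot as it stands.
- The arm moves only by the tool send_rows, never from a script. Its argument "plan" is a list of rows, each an object with "xyz": the shift along the tool's x, y, z as a fraction of full scale, a list of three; "turn": the turn about the tool's z as a fraction of full scale. In form: [{"xyz": [dx, dy, dz], "turn": turn}, ...]. A call has exactly 10 rows; each row shifts and turns the commanded pose from where the row before left it, along the tool's axes as they then stand; what a row does not reach is not made up. Full scale, the value 1, is 0.05 m for a shift and 90 degrees for a turn. A row lasts 1/8 s, in which the tool goes at most 62.5 mm and 10.7 degrees, less where a joint would pass 70% of its speed; a pose out of reach is approached as far as the arm can. A call with a number of a shift or a turn outside -1 to 1 is refused whole. A call with a gripper value outside its range is refused whole. "fingers" is the gripper command: -1 is shut, 1 is fully open, values between are in proportion, set as the call begins (left out, the last holds). The fingers move at their own pace and stop on an object; "force" is the grip in N (left out, the last holds). Time passes only in rows, so rows that do not move let the fingers close, or fill a call up. It gives the time, the measured TCP pose, the force, the opening and the grip force at its end, in the units of the state.
- robot.sense(): the state, without advancing time (a new reading comes with each control period).
- robot.get_image(name): name is "side" or "top"; returns (picture, depth): 384x512x3 uint8, red, green, blue; 384x512 float32, m along the optical axis (not along the pixel's ray), 0 where there is no reading.
- robot.camera_model(name): a dict with "fx", "fy", "cx", "cy" (pixels), "R" (3x3) and "t" (3): a world point X has camera coordinates R X + t. Camera axes: x right, y down, z forward; pixel columns grow to the right and rows downward; lengths in m; the calibration is good to about 2 mm. A picture is of the moment at which its call begins. camera_model takes no time and is no camera call.
- robot.sign_off(): hands the job in; it is judged then, once.
The state is a dict: "t": time; "joint_pos": joint angles; "dq": joint speeds; "tau": joint torques, N m; "tcp_pos": TCP position; "tool_rot": TCP orientation; "wrist_force": force on the tool from outside, world axes, zero at the start; "moment": the same for the moment, N m; "width": opening from 0.0 (shut) to 1.0 (fully open); "gripper_force": force on a finger pad.
Only numpy, scipy, OpenCV 4.12 (cv2) and the standard library are available. Lean on these libraries where they do the work, as an engineer would, in place of code of your own. Each camera call takes 0.05 s, during which the arm holds its last target. There are 200 camera calls.

## Working session

There is one attempt and no reset: what is moved stays moved. The work goes in short steps, Python scripts to look and compute and a tool call to move; the robot and the scene stay as the last step left them, time stands still between calls to the robot, and variables do not carry over. Pictures are saved under pics/ and viewed, at most 10 in all, crops included, and the job is handed in when it is done.

Besides the shell and the picture viewer there is one more tool, called after "Emit:" as a command line: name --argument value ..., lists and objects as JSON in quotes. send_rows: Moves the arm, as the interface text tells. Shift numbers are shares of 0.05 m and turn numbers shares of 90 degrees, none past 1 either way. Its arguments: {"type":"object","properties":{"plan":{"type":"array","items":{"type":"object","properties":{"xyz":{"type":"array","items":{"type":"number"}},"turn":{"type":"number"}}}},"fingers":{"type":"number"},"force":{"type":"number"}},"required":["plan"]}

```bash
mkdir -p pics; cat > h.py <<'E'
import numpy as np,cv2
from rig import robot
def world(cam,u,v,z):
    m=robot.camera_model(cam);R=np.array(m["R"]);t=np.array(m["t"])
    d=R.T@np.array([(u-m["cx"])/m["fx"],(v-m["cy"])/m["fy"],1]);c=-R.T@t
    return c+d*(z-c[2])/d[2]
E
python3 - <<'E'
from h import *
for n in("top","side"):
    p,d=robot.get_image(n);np.savez(f"{n}0.npz",p=p,d=d);cv2.imwrite(f"pics/{n}0.png",cv2.resize(p[:,:,::-1],(800,600)))
    m=robot.camera_model(n);print(n,-np.array(m["R"]).T@m["t"],m["fx"])
s=robot.sense();print(s["t"],s["tcp_pos"],s["tool_rot"],s["width"],s["wrist_force"])
E
```

```text
top [0.46553683 0.01531182 1.26575712] 460.9307107539261
side [-0.00459908 -0.86859848  1.16278015] 491.6898750500794
0.1 [0.23190714 0.63372963 0.23063794] [-5.48229104e-01 -3.09316439e+00  1.56680873e-03] 1.0008735216218645 [ 0.18640315  0.29104201 -0.49097356]
```

View pics/top0.png

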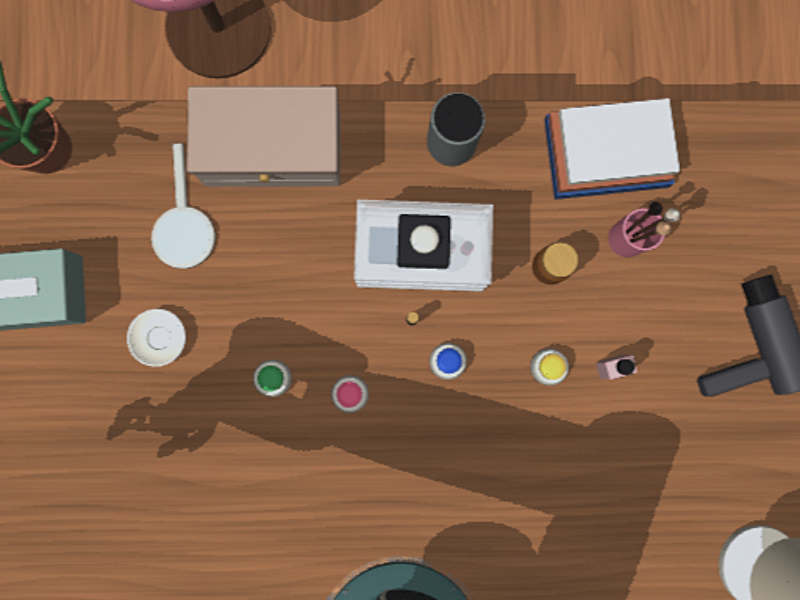

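View pics/side0.png

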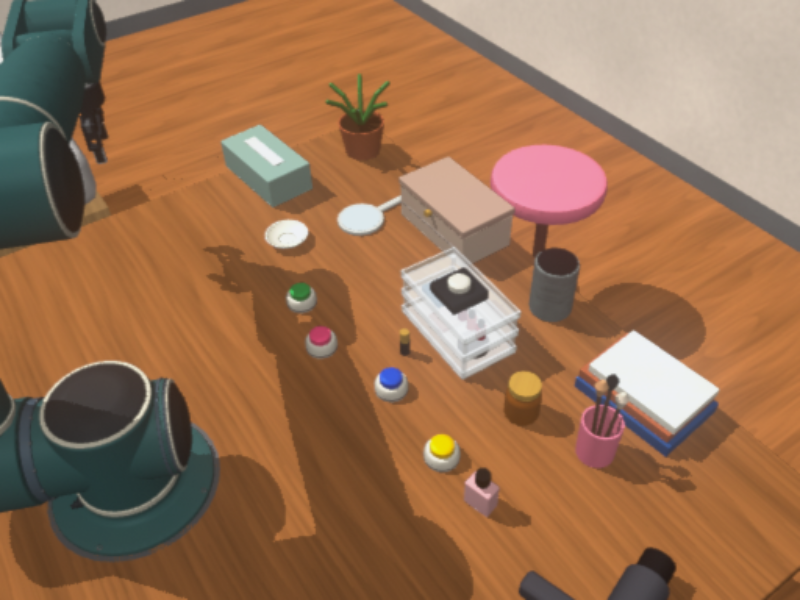

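The top view (800×600 scale) shows pink at (350,394), green (272,378), blue (448,361), yellow (550,366), the white controller cap (424,239) and the lipstick (412,318). The side view shows the same, with the arm well off to the left.

```bash
python3 - <<'E'
from h import *
seeds={"pink":((350,394),(320,335),.042),"green":((272,378),(300,291),.042),"blue":((448,361),(391,378),.042),"yellow":((550,366),(442,446),.042),"save":((424,239),(459,283),.147)}
for n,(a,b,z) in seeds.items():
    for cam,s in(("top",a),("side",b)):
        f=np.load(cam+"0.npz");p=cv2.cvtColor(f["p"],cv2.COLOR_RGB2HSV).astype(int);d=f["d"]
        u,v=int(s[0]*.64),int(s[1]*.64)
        c=p[v,u]
        if n=="save": m=(p[...,2]>120)&(p[...,1]<70)
        else: m=(abs((p[...,0]-c[0]+90)%180-90)<8)&(p[...,1]>c[1]-60)
        w=np.zeros_like(m);w[v-17:v+18,u-17:u+18]=1
        k,l,st,ce=cv2.connectedComponentsWithStats((m&w).astype(np.uint8))
        i=l[v,u];C=ce[i]
        M=robot.camera_model(cam);Z=d[v,u];R=np.array(M["R"])
        X=R.T@(np.array([(u-M["cx"])/M["fx"]*Z,(v-M["cy"])/M["fy"]*Z,Z])-M["t"])
        # silhouette covers cap from z-.016 (housing) up to top; use mid height
        print(n,cam,C.round(1),st[i],"ray",world(cam,*C,z-.004).round(4),"depth z",X[2].round(3), "size mm",(st[i][2:4]*Z/M["fx"]*1000).round())
E
```

```text
pink top [223. 252.] [216 244  16  17 207] ray [0.4228 0.0829 0.038 ] depth z 0.043 size mm [42. 45.]
pink side [204.5 214.4] [198 209  14  12 139] ray [0.4194 0.0755 0.038 ] depth z 0.044 size mm [43. 37.]
green top [172.6 241.6] [165 234  16  16 211] ray [0.4515 0.2157 0.038 ] depth z 0.042 size mm [42. 42.]
green side [191.4 186.4] [185 182  13  10 103] ray [0.4463 0.2074 0.038 ] depth z 0.034 size mm [43. 33.]
blue top [287.  230.5] [280 223  15  16 197] ray [ 0.4779 -0.0871  0.038 ] depth z 0.044 size mm [40. 42.]
blue side [249.6 241.2] [243 235  14  13 135] ray [ 0.4742 -0.0929  0.038 ] depth z 0.04 size mm [41. 38.]
yellow top [353.2 234.4] [345 227  17  16 212] ray [ 0.466  -0.2639  0.038 ] depth z 0.044 size mm [45. 42.]
yellow side [282.5 284.8] [276 278  14  15 180] ray [ 0.4632 -0.2694  0.038 ] depth z 0.037 size mm [38. 41.]
save top [271.2 152.7] [263 144  18  18 252] ray [ 0.6686 -0.0422  0.143 ] depth z 0.146 size mm [44. 44.]
save side [291.7 173.5] [276 164  35  24 541] ray [ 0.6792 -0.0208  0.143 ] depth z 0.147 size mm [104.  71.]
```

Emit:
send_rows --plan '[{"xyz": [0, 0, 0], "turn": -0.112}, {"xyz": [0, 0, 0], "turn": -0.112}, {"xyz": [-0.3, -0.9, 0], "turn": 0}, {"xyz": [-0.3, -0.9, 0], "turn": 0}, {"xyz": [-0.3, -0.9, 0], "turn": 0}, {"xyz": [-0.3, -0.9, 0], "turn": 0}, {"xyz": [-0.3, -0.9, 0], "turn": 0}, {"xyz": [-0.3, -0.9, 0], "turn": 0}, {"xyz": [-0.3, -0.9, 0], "turn": 0}, {"xyz": [-0.3, -0.9, 0], "turn": 0}]' --fingers -1 --force 20

```text
t: 1.35
tcp_pos: [0.3524, 0.2725, 0.2311]
tool_rot: [0.002, -3.142, 0.0]
wrist_force: [1.2, 1.0, -0.3]
width: 0.002
gripper_force: 0.0
```

Emit:
send_rows --plan '[{"xyz": [-0.28, -0.76, 0]}, {"xyz": [-0.28, -0.76, 0]}, {"xyz": [-0.28, -0.76, 0]}, {"xyz": [-0.28, -0.76, 0]}, {"xyz": [-0.28, -0.76, 0]}, {"xyz": [0, 0, 0.9]}, {"xyz": [0, 0, 0.9]}, {"xyz": [0, 0, 0.8]}, {"xyz": [0, 0, 0.4]}, {"xyz": [0, 0, 0]}]'

```text
$.plan[0]: bad value
```

```bash
python3 - <<'E'
from h import *
p,_=robot.get_image("side");a=cv2.resize(p[120:270,130:330,::-1],(800,600));cv2.imwrite("pics/s1.png",a)
print(robot.sense()["tcp_pos"])
E
```

```text
[0.35362394 0.26901647 0.23130139]
```

View pics/s1.png

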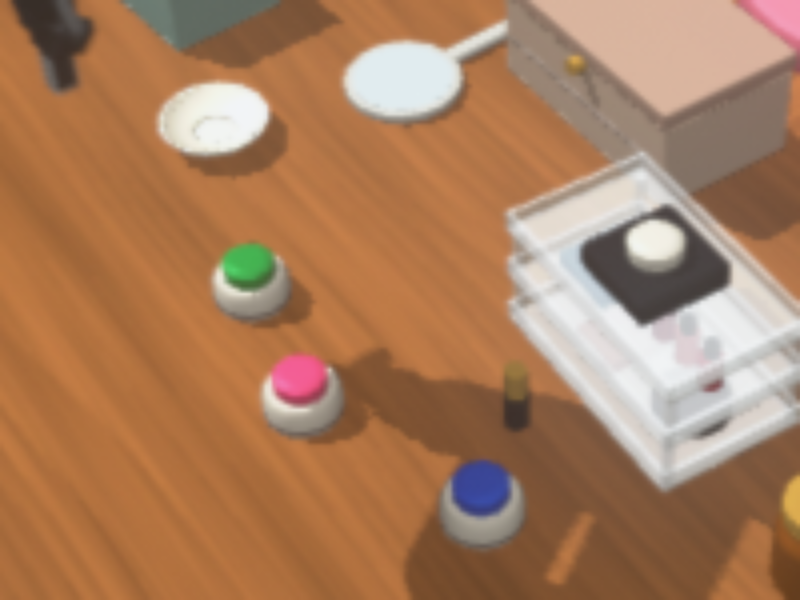

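The move was refused because `turn` was missing. The picture shows the gripper tip still high at upper left (60,80), and the lights undisturbed: green at (250,270), pink (300,380), blue (480,490).

Emit:
send_rows --plan '[{"xyz": [-0.27, -0.75, 0], "turn": 0}, {"xyz": [-0.27, -0.75, 0], "turn": 0}, {"xyz": [-0.27, -0.75, 0], "turn": 0}, {"xyz": [-0.27, -0.75, 0], "turn": 0}, {"xyz": [-0.27, -0.75, 0], "turn": 0}, {"xyz": [0, 0, 0.9], "turn": 0}, {"xyz": [0, 0, 0.9], "turn": 0}, {"xyz": [0, 0, 0.8], "turn": 0}, {"xyz": [0, 0, 0.5], "turn": 0}, {"xyz": [0, 0, 0], "turn": 0}]'

```text
t: 2.65
tcp_pos: [0.419, 0.0865, 0.0747]
tool_rot: [0.002, -3.138, 0.001]
wrist_force: [0.3, -0.2, 1.1]
width: 0.001
gripper_force: 0.0
```

```bash
python3 - <<'E'
from h import *
p,_=robot.get_image("side");a=cv2.resize(p[120:270,130:330,::-1],(800,600));cv2.imwrite("pics/s2.png",a)
s=robot.sense();print(s["tcp_pos"],s["wrist_force"])
E
```

```text
[0.41980496 0.08656447 0.07628152] [-0.35809056  0.10906796  0.80431069]
```

View pics/s2.png

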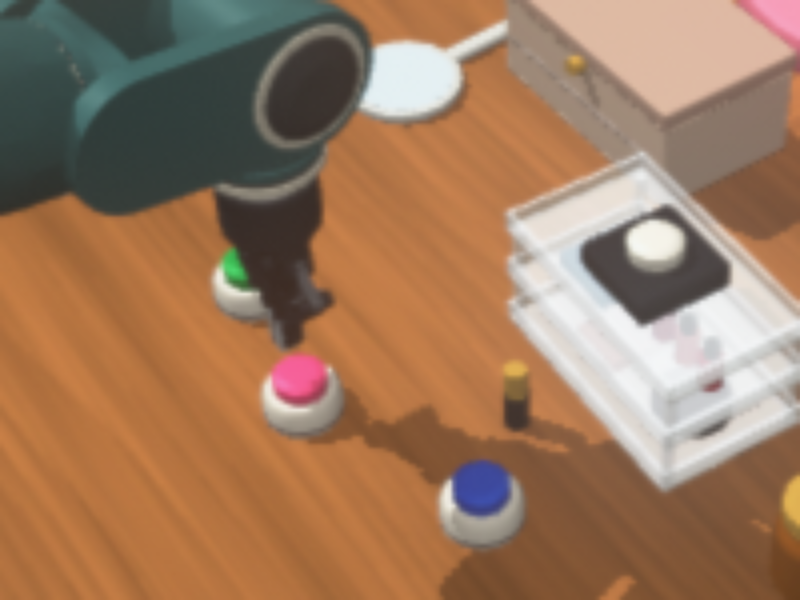

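The fingertip is shut at (290,340), straight above the pink cap at (300,378), so the position fits. I'm pressing it slowly.

Emit:
send_rows --plan '[{"xyz": [-0.05, -0.09, 0.2], "turn": 0}, {"xyz": [0, 0, 0.2], "turn": 0}, {"xyz": [0, 0, 0.16], "turn": 0}, {"xyz": [0, 0, 0.06], "turn": 0}, {"xyz": [0, 0, 0.06], "turn": 0}, {"xyz": [0, 0, 0.04], "turn": 0}, {"xyz": [0, 0, 0.04], "turn": 0}, {"xyz": [0, 0, 0.04], "turn": 0}, {"xyz": [0, 0, 0.04], "turn": 0}, {"xyz": [0, 0, 0], "turn": 0}]'

```text
t: 3.95
tcp_pos: [0.4225, 0.0821, 0.0341]
tool_rot: [0.002, -3.141, 0.0]
wrist_force: [0.6, 0.7, -0.2]
width: -0.002
gripper_force: 0.0
```

```bash
python3 - <<'E'
from h import *
robot.get_image("top");s=robot.sense();print(s["tcp_pos"],s["wrist_force"])
E
```

```text
[0.42251217 0.08204616 0.03412014] [ 0.46003139 -0.1389539  -0.1351858 ]
```

Emit:
send_rows --plan '[{"xyz": [0, 0, 0], "turn": 0}, {"xyz": [0, 0, 0], "turn": 0}, {"xyz": [0, 0, 0], "turn": 0}, {"xyz": [0, 0, 0], "turn": 0}, {"xyz": [0, 0, 0], "turn": 0}, {"xyz": [0, 0, 0], "turn": 0}, {"xyz": [0, 0, 0], "turn": 0}, {"xyz": [0, 0, 0.01], "turn": 0}, {"xyz": [0, 0, 0.01], "turn": 0}, {"xyz": [0, 0, 0.01], "turn": 0}]'

```text
t: 5.25
tcp_pos: [0.4226, 0.0821, 0.0329]
tool_rot: [-0.002, 3.141, 0.0]
wrist_force: [-1.5, 0.1, 3.6]
width: -0.001
gripper_force: 1.9
```

```bash
python3 - <<'E'
from h import *
p,_=robot.get_image("side");a=cv2.resize(p[170:240,160:253,::-1],(797,600),interpolation=cv2.INTER_CUBIC);cv2.imwrite("pics/s3.png",a)
s=robot.sense();print(s["tcp_pos"],s["wrist_force"])
E
```

```text
[0.42261143 0.08209946 0.03284455] [-0.65535998 -0.83776333  3.92383655]
```

View pics/s3.png

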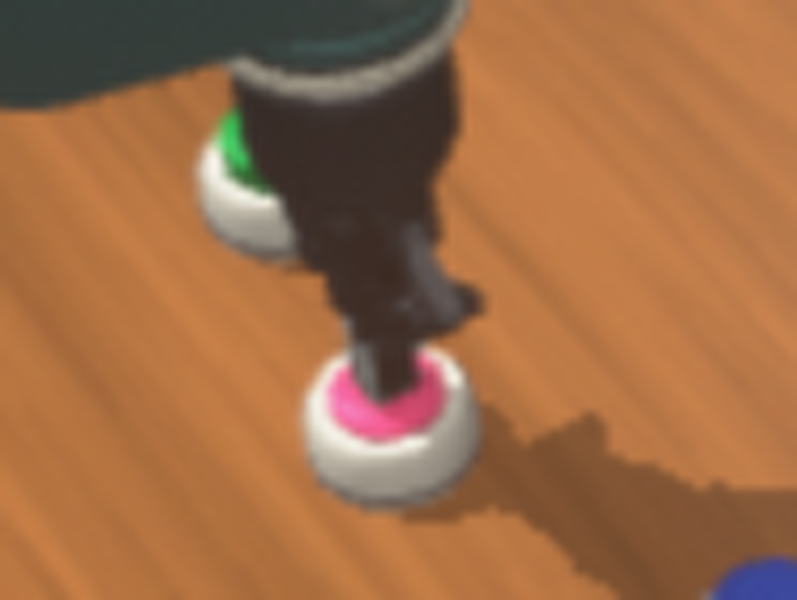

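Pink is visibly sunk at (385,400), with 3.9 N at z=0.033, about 9 mm deep. Green is next.

Emit:
send_rows --plan '[{"xyz": [0, 0, -0.2], "turn": 0}, {"xyz": [0, 0, -0.74], "turn": 0}, {"xyz": [-0.11, 0.53, 0], "turn": 0}, {"xyz": [-0.11, 0.53, 0], "turn": 0}, {"xyz": [-0.11, 0.53, 0], "turn": 0}, {"xyz": [-0.11, 0.53, 0], "turn": 0}, {"xyz": [-0.11, 0.53, 0], "turn": 0}, {"xyz": [0, 0, 0], "turn": 0}, {"xyz": [0, 0, 0.4], "turn": 0}, {"xyz": [0, 0, 0], "turn": 0}]'

```text
t: 6.55
tcp_pos: [0.4489, 0.2136, 0.0578]
tool_rot: [0.001, -3.139, 0.002]
wrist_force: [-0.3, -0.7, 1.1]
width: 0.002
gripper_force: 0.0
```

```bash
python3 - <<'E'
from h import *
p,_=robot.get_image("side");a=cv2.resize(p[150:240,150:270,::-1],(800,600),interpolation=cv2.INTER_CUBIC);cv2.imwrite("pics/s4.png",a)
s=robot.sense();print(s["tcp_pos"],s["wrist_force"])
E
```

```text
[0.44932197 0.21382821 0.05875614] [-0.10891    -0.20231063  0.50893457]
```

View pics/s4.png

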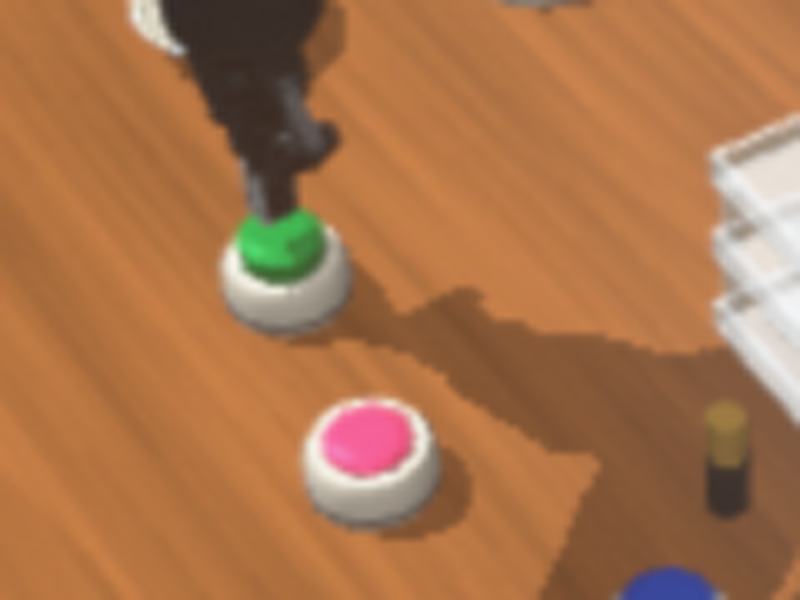

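Pink is clearly down at (370,440), and the tip at (270,215) is over the green cap at (280,240). I'm pressing green.

Emit:
send_rows --plan '[{"xyz": [0, 0.02, 0.12], "turn": 0}, {"xyz": [0, 0, 0.1], "turn": 0}, {"xyz": [0, 0, 0.06], "turn": 0}, {"xyz": [0, 0, 0.05], "turn": 0}, {"xyz": [0, 0, 0.04], "turn": 0}, {"xyz": [0, 0, 0.04], "turn": 0}, {"xyz": [0, 0, 0.04], "turn": 0}, {"xyz": [0, 0, 0.04], "turn": 0}, {"xyz": [0, 0, 0.03], "turn": 0}, {"xyz": [0, 0, 0.01], "turn": 0}]'

```text
t: 7.85
tcp_pos: [0.45, 0.2157, 0.0333]
tool_rot: [-0.002, 3.142, 0.0]
wrist_force: [-1.7, -0.4, 3.3]
width: 0.0
gripper_force: 1.9
```

Emit:
send_rows --plan '[{"xyz": [0, 0, -0.24], "turn": 0}, {"xyz": [0, 0, -0.8], "turn": 0}, {"xyz": [-0.08, -0.86, 0], "turn": 0}, {"xyz": [-0.08, -0.86, 0], "turn": 0}, {"xyz": [-0.08, -0.86, 0], "turn": 0}, {"xyz": [-0.08, -0.86, 0], "turn": 0}, {"xyz": [-0.08, -0.86, 0], "turn": 0}, {"xyz": [-0.08, -0.86, 0], "turn": 0}, {"xyz": [-0.08, -0.86, 0], "turn": 0}, {"xyz": [0, 0, 0], "turn": 0}]'

```text
t: 9.1
tcp_pos: [0.4784, -0.0875, 0.086]
tool_rot: [0.003, 3.141, -0.001]
wrist_force: [-0.3, -0.2, 0.4]
width: -0.006
gripper_force: 0.0
```

```bash
python3 - <<'E'
from h import *
p,_=robot.get_image("side");a=cv2.resize(p[160:280,170:330,::-1],(800,600),interpolation=cv2.INTER_CUBIC);cv2.imwrite("pics/s5.png",a)
s=robot.sense();print(s["tcp_pos"],s["wrist_force"])
E
```

```text
[ 0.47829612 -0.08625253  0.08586867] [ 0.64962586  0.50006812 -0.09425565]
```

View pics/s5.png

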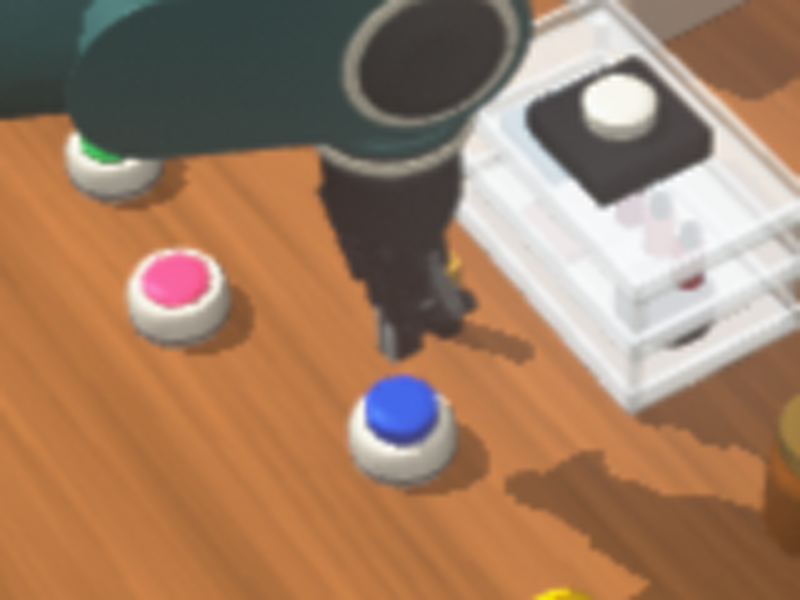

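The tip at (400,350) is centred above the blue cap at (402,408), and the lipstick stands clear behind the gripper. I'm pressing blue.

Emit:
send_rows --plan '[{"xyz": [0, 0, 0.35], "turn": 0}, {"xyz": [0, 0, 0.28], "turn": 0}, {"xyz": [0, 0, 0.12], "turn": 0}, {"xyz": [0, 0, 0.06], "turn": 0}, {"xyz": [0, 0, 0.05], "turn": 0}, {"xyz": [0, 0, 0.05], "turn": 0}, {"xyz": [0, 0, 0.05], "turn": 0}, {"xyz": [0, 0, 0.05], "turn": 0}, {"xyz": [0, 0, 0.04], "turn": 0}, {"xyz": [0, 0, 0.01], "turn": 0}]'

```text
t: 10.4
tcp_pos: [0.4784, -0.0853, 0.0323]
tool_rot: [-0.002, 3.141, 0.0]
wrist_force: [0.7, 2.9, 4.2]
width: 0.001
gripper_force: 1.9
```

Emit:
send_rows --plan '[{"xyz": [0, 0, -0.24], "turn": 0}, {"xyz": [0, 0, -0.8], "turn": 0}, {"xyz": [0, 0, -1], "turn": 0}, {"xyz": [0, 0, -1], "turn": 0}, {"xyz": [0, 0, -0.12], "turn": 0}, {"xyz": [-0.95, 0.22, 0], "turn": 0}, {"xyz": [-0.95, 0.22, 0], "turn": 0}, {"xyz": [-0.95, 0.22, 0], "turn": 0}, {"xyz": [-0.95, 0.22, 0], "turn": 0}, {"xyz": [0, 0, 0], "turn": 0}]'

```text
t: 11.65
tcp_pos: [0.6697, -0.0405, 0.188]
tool_rot: [0.003, -3.138, -0.0]
wrist_force: [-0.5, -0.1, 0.4]
width: 0.001
gripper_force: 0.0
```

```bash
python3 - <<'E'
from h import *
p,_=robot.get_image("side");a=cv2.resize(p[120:270,170:370,::-1],(800,600),interpolation=cv2.INTER_CUBIC);cv2.imwrite("pics/s6.png",a)
s=robot.sense();print(s["tcp_pos"],s["wrist_force"])
E
```

```text
[ 0.66846429 -0.04085312  0.18858507] [-0.7240414  -0.15204974  0.23965144]
```

View pics/s6.png

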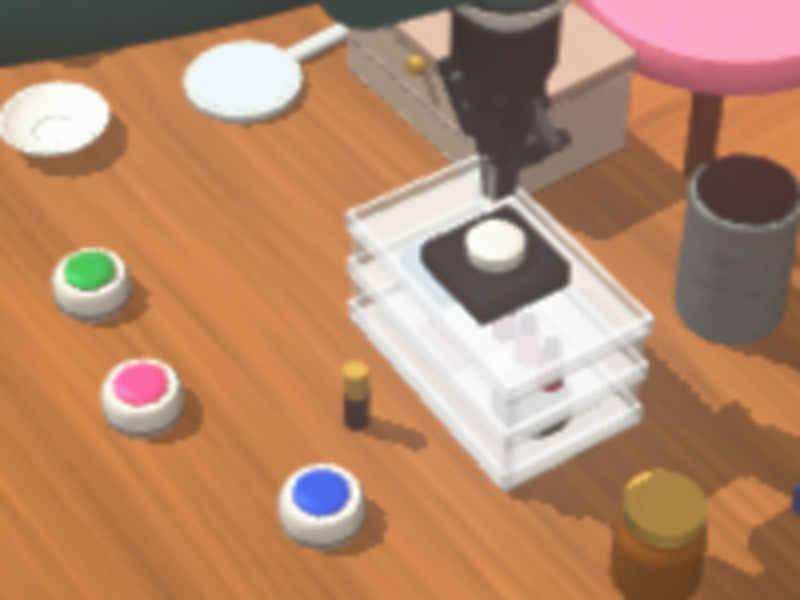

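All three lights are down: green at (90,270), pink (140,383) and blue (320,493). The tip at (498,195) is above the white cap at (495,240). I'm pressing white.

Emit:
send_rows --plan '[{"xyz": [0, -0.02, 0.35], "turn": 0}, {"xyz": [0, 0, 0.24], "turn": 0}, {"xyz": [0, 0, 0.1], "turn": 0}, {"xyz": [0, 0, 0.06], "turn": 0}, {"xyz": [0, 0, 0.05], "turn": 0}, {"xyz": [0, 0, 0.05], "turn": 0}, {"xyz": [0, 0, 0.05], "turn": 0}, {"xyz": [0, 0, 0.05], "turn": 0}, {"xyz": [0, 0, 0.05], "turn": 0}, {"xyz": [0, 0, 0.02], "turn": 0}]'

```text
t: 12.95
tcp_pos: [0.6683, -0.0422, 0.1393]
tool_rot: [-0.002, 3.141, -0.0]
wrist_force: [0.4, -0.9, 4.2]
width: -0.004
gripper_force: 1.8
```

Depth is about 8 mm, so I'll go 1.5 mm deeper for margin and then retract straight up.

Emit:
send_rows --plan '[{"xyz": [0, 0, 0.01], "turn": 0}, {"xyz": [0, 0, 0.01], "turn": 0}, {"xyz": [0, 0, 0.01], "turn": 0}, {"xyz": [0, 0, 0], "turn": 0}, {"xyz": [0, 0, -0.2], "turn": 0}, {"xyz": [0, 0, -0.6], "turn": 0}, {"xyz": [0, 0, -0.8], "turn": 0}, {"xyz": [0, 0, -0.6], "turn": 0}, {"xyz": [0, 0, 0], "turn": 0}, {"xyz": [0, 0, 0], "turn": 0}]'

```text
t: 14.2
tcp_pos: [0.668, -0.0421, 0.2472]
tool_rot: [0.002, -3.141, -0.0]
wrist_force: [-0.6, -0.7, -0.0]
width: 0.0
gripper_force: 0.0
```

```bash
python3 - <<'E'
from h import *
p,_=robot.get_image("side");a=cv2.resize(p[120:270,170:370,::-1],(800,600),interpolation=cv2.INTER_CUBIC);cv2.imwrite("pics/s7.png",a)
s=robot.sense();print(s["tcp_pos"],s["wrist_force"])
E
```

```text
[ 0.66785277 -0.04211847  0.24666534] [-0.05769113 -0.6773198  -1.01288471]
```

View pics/s7.png

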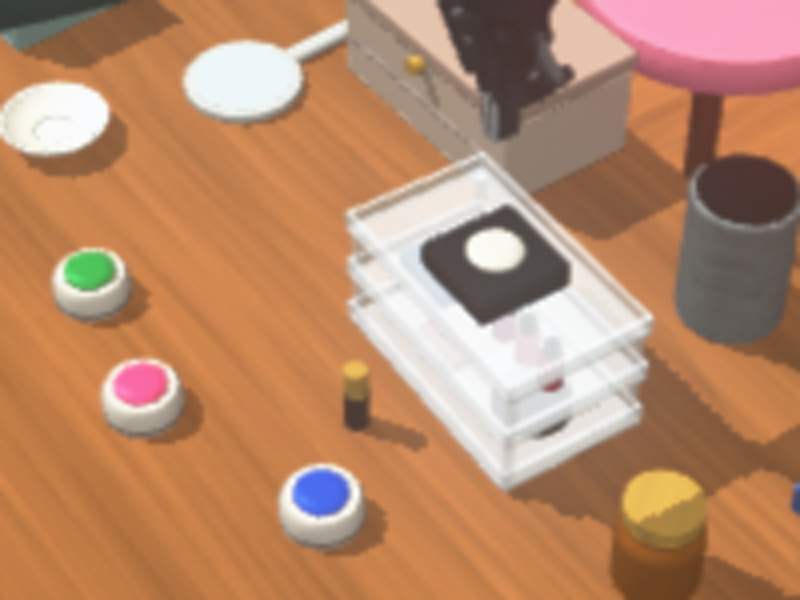

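The white cap at (495,250) is down too, the gripper is clear, and nothing in view has moved.

```bash
python3 -c "
from rig import robot;print(robot.sign_off())"
```

```text
the job is handed in; nothing more can be done
None
```

I pressed pink, green, blue and white in that order, each about 9 mm down at about 4 N with nothing disturbed in view, never went near yellow, and handed the job in with the gripper clear (no verdict was returned).

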